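# Nip a parchment pack in the bench press with its fold-away crank

## Robot

A 6-joint arm with a two-finger parallel gripper is mounted at the origin on the work surface. World frame = base frame: x ahead of the robot, y to its left, z up, the work surface at z = 0. Lengths are in m, angles in rad, forces in N, time in s.
With the tool pointing down it reaches from about 0.25 to 0.775 m from the base axis. Payload 4 kg.
Tool frame: the origin (TCP) lies midway between the tips of the shut fingers; the grasp point (between the pads) lies pinch_z behind it (pinch_z is the distance from the TCP to the grasp point, in m); z points along the fingers, y is the line along which they close (so a half turn about z gives the same grasp; the last joint's range is limited). The gripper opens to 94 mm and grips with 3 to 60 N. Pads are 16 mm wide; open, the fingers measure 119 mm over their backs; the gripper's body (75 mm by 177 mm) begins 78 mm behind the grasp point.
Start: joints at [1.184, 0.087, 1.371, -0, 1.684, -0.103], TCP at [0.154, 0.528, 0.206] pointing down, gripper open.
Joint ranges: [-3.1, 3.1], [-0.76, 2.03], [0.27, 2.55], [-1.08, 4.22], [0.17, 2.65], [-2.57, 2.57]. Speed limits (rad/s): [2.79, 2.79, 3.14, 3.14, 3.14, 3.14].

## Interface

Orientations are given as a unit quaternion [w, x, y, z].
In Python, from rig import observe, grab_frame, camera_params, hand_in, pinch_z gives the robot as it stands.
- The arm moves only by the tool apply_moves, never from a script. Its arguments are lists of equal length, an entry for each row: "slide": the shift along the tool's x, y, z each as a share of 500 mm, from -1 to 1, a list of three; "yaw": the turn about the tool's z as a share of 1.5 rad, from -1 to 1. In form: {"slide": [[dx, dy, dz], ...], "yaw": [yaw, ...]}. A call has 1 to 12 rows; each row is the pose to reach, as a shift and turn from the pose commanded when the call began, along the tool's axes at that moment; what a row does not reach only later rows make up. A row lasts 1/8 s, in which the tool goes at most 62.5 mm and 10.7 degrees, less where a joint would pass 70% of its speed; a pose out of reach is approached as far as the arm can. A call with a number of a shift or a turn outside -1 to 1 is refused whole. A call with a gripper value outside its range is refused whole. "fingers" is the gripper command: -1 is shut, 1 is fully open, values between are in proportion, set as the call begins (left out, the last holds). The fingers move at their own pace and stop on an object; the grip force is fixed at half the most. Time passes only in rows, so rows that repeat a pose let the fingers close. It gives the time, the measured TCP pose, the force, the opening and the grip force at its end, in the units of the state.
- observe(): the state, without advancing time (a new reading comes with each control period).
- grab_frame(name): name is "side" or "top" or "wrist"; returns (picture, depth): 480x640x3 uint8, blue, green, red; 480x640 float32, m along the optical axis (not along the pixel's ray), 0 where there is no reading.
- camera_params(name): a dict with "fovy" (degrees; the focal length in pixels is half the picture's height over the tangent of half this angle, whatever the lens; pixels are square), "cx", "cy" (the principal point, pixels), "dist_coeffs" ([k1, k2, p1, p2, k3] as OpenCV has them; the pictures are not rectified), "R" (3x3) and "t" (3): a world point X has camera coordinates R X + t. Camera axes: x right, y down, z forward; pixel columns grow to the right and rows downward; lengths in m; the calibration is good to about 2 mm. A picture is of the moment at which its call begins: read the wrist's pose just before it. camera_params takes no time and is no camera call; for the wrist camera it gives the pose at the moment of the call.
- hand_in(): hands the job in; it is judged then, once.
The state is a dict: "clock": time; "joint_pos": joint angles; "joint_velocities": joint speeds; "joint_torque": joint torques, N m; "ee_pos": TCP position; "tool_rot": TCP orientation; "force": force on the tool from outside, world axes, zero at the start; "ft_torque": the same for the moment, N m; "opening": finger opening in m; "gripper_force": force on a finger pad.
Only numpy, scipy, OpenCV 4.12 (cv2) and the standard library are available. Lean on these libraries where they do the work, as an engineer would, in place of code of your own. Each camera call takes 0.05 s, during which the arm holds its last target. There are 200 camera calls.

## Task

Put the pack of parchment boards in the green bench press under pressure: swing the red folding handle fully out until it stands upright, crank it clockwise (seen from above) until you feel the plate touch the pack, then go about a quarter turn further, gently and no more. Leave it nipped, fold the handle all the way back down flat along the crank, let go, and do not disturb the things standing around the press.

Things in the scene. Friction and masses are not known exactly. Their poses are not given: they have to be found in the camera images.
- press: green screw press fixed to the table; base plate 170 x 250 x 20 mm, two steel columns, green crosshead 55 x 250 mm whose top is 185 mm above the table (two low column nuts, 28 mm wide, on it 210 mm apart, reach 193 mm). Origin: centre of the base's underside; y runs along the crosshead. A pack of boards (130 x 140 x 30 mm) lies loose in it on a packing block of varying, unmeasured height.
- platen: steel head of the press, driven down 4 mm for each radian of cranking, with a sprung aluminium plate (110 x 130 x 15 mm) under it. Origin: where the centre of the plate's underside is while the plate touches nothing. The gap to the pack is not given: 10 to 31 mm at the start. Springs are preloaded: touching the pack gives 39 N at once, then 11 N more per mm the head goes on down (45 N per radian of crank). The screw holds by friction when the crank is let go.
- hub (a point): point on the crank's vertical axis, level with the handle's hinge, 225 mm above the table. Its x axis points along the crank arm to the hinge; z is up. The steel arm (16 mm wide, 8 mm thick) lies 11 to 19 mm below this level, on a round collar 24 mm wide; the crosshead's top is 40 mm below this level.
- pivot (a point): centre of the folding handle's hinge on the end of the crank arm, 65 mm from the crank's axis, 225 mm above the table. The hinge is horizontal, square to the arm.
- grip (a point): point on the centre line of the red handle, 45 mm from its hinge. The handle is a red round sleeve, 20 mm in diameter, from 10 to 60 mm from the hinge, which spins freely about its own length. Folded, it lies level above the arm pointing from the hinge to the crank's axis; swung out, it stands upright on the hinge.
- handle (a joint): fold angle of the red handle, rad: 0 folded flat along the arm, 1.57 upright against its stop. Stiff hinge (0.1 N m), stays where it is left.
- crank (a joint): angle of the crank, rad, growing clockwise seen from above. Needs about 0.5 N m (some 8 N at the handle) to turn free; once the plate touches the pack the push at the handle rises by about 2.4 N at once and then by 2.8 N per radian. Held still after a turn, the friction part mostly relaxes and the pack's share remains to be felt.
- weight: bystander: marble block 80 x 60 x 45 mm, loose on the table beside the press; origin at the centre of its underside
- paste_jar: bystander: jar with a yellow lid, 64 mm wide, 75 mm tall, loose on the table beside the press; origin at the centre of its underside
- spatula: bystander: spatula 190 mm long with a dark wooden handle, lying loose on the table between press and robot

How it is judged:
On the way, in this order (a step that is already met when the one before it is completed fails the run):
1. the handle is swung out upright (value of joint handle above 1.4 rad), for 0.2 s.
2. with the handle out, the pack is nipped (value of joint handle above 1.2 rad and contact force between platen and anything else above 70 N), for 0.2 s.
At the end, for the whole second after the job is handed in: The handle is folded flat (within 0.15 rad), the press plate bears on the pack with 70 to 150 N (about 0.7 to 2.4 rad of crank past first touch), and the crank is at rest (value of joint handle below 0.15 rad and contact force between platen and anything else between 70 and 150 N and velocity of joint crank between -0.05 and 0.05 rad/s).
It fails at once if the pack is crushed: the plate presses with more than 165 N (contact force between platen and anything else above 165 N).
It fails at once if the marble block is disturbed (moved more than 15 mm) (distance of weight from where it was at the start of the episode above 0.015 m).
It fails at once if the jar is disturbed (moved more than 15 mm) (distance of paste_jar from where it was at the start of the episode above 0.015 m).
It fails at once if the spatula is disturbed (moved more than 15 mm) (distance of spatula from where it was at the start of the episode above 0.015 m).
It also fails if it takes over 72 s, if anything falls off the work surface, if the arm or the gripper's body presses on something with over 40 N, if the wrist force passes 120 N, or if a joint passes its speed limit or range.

## Working session

There is one attempt and no reset: what is moved stays moved. The work goes in short steps, Python scripts to look and compute and a tool call to move; the robot and the scene stay as the last step left them, time stands still between calls to the robot, and variables do not carry over. Pictures are saved under pics/ and viewed, at most 10 in all, crops included, and the job is handed in when it is done.

Besides the shell and the picture viewer there is one more tool, called as name(argument=value, ...), one argument or row to a line, values as JSON. apply_moves: Moves the arm, as the interface text tells. Its arguments: {"type":"object","properties":{"slide":{"type":"array"},"yaw":{"type":"array"},"fingers":{"type":"number"}},"required":["slide","yaw"]}

```bash
mkdir -p pics
cat > h.py <<'E'
import numpy as np, cv2
from rig import *
def K(p):
    f=240/np.tan(np.radians(p['fovy'])/2); return np.array([[f,0,p['cx']],[0,f,p['cy']],[0,0,1]])
def world(p,u,v,d=None,z=None):
    x,y=cv2.undistortPoints(np.array([[[u,v]]],float),K(p),np.array(p['dist_coeffs']))[0,0]
    R=np.array(p['R']);t=np.array(p['t']);r=np.array([x,y,1.])
    if d is not None: return R.T@(r*d-t)
    o=-R.T@t; w=R.T@r; return o+w*(z-o[2])/w[2]
E
python3 - <<'E'
from h import *
s=observe();print(s,pinch_z)
for n in('side','top'):
    p=camera_params(n);im,d=grab_frame(n);cv2.imwrite(f'pics/{n}0.png',im);np.save(f'pics/{n}0.npy',d);print(n,p)
    hsv=cv2.cvtColor(im,cv2.COLOR_BGR2HSV)
    m=((hsv[...,0]<8)|(hsv[...,0]>172))&(hsv[...,1]>130)&(hsv[...,2]>70)
    v,u=np.where(m);print(len(u),u.min(),u.max(),v.min(),v.max())
E
```

```text
{'clock': 0.0, 'joint_pos': array([ 1.18391979e+00,  8.79133529e-02,  1.37220905e+00, -4.28022037e-05,
        1.68359955e+00, -1.03090550e-01]), 'joint_velocities': array([ 1.22065584e-03,  8.45583974e-04, -3.69885062e-04, -3.26884824e-05,
       -1.05052371e-03, -8.12077728e-04]), 'joint_torque': array([ 4.57781844e-04, -3.40175629e+01, -3.02432513e+01,  7.21413642e-02,
        3.29866027e-02, -2.00011882e-04]), 'ee_pos': array([0.15380524, 0.52749573, 0.20434988]), 'tool_rot': array([-2.37587577e-04,  1.41419620e-01,  9.89949169e-01, -1.03801760e-03]), 'force': array([-1.30358661,  0.53536273,  0.41819936]), 'ft_torque': array([ 0.01848297, -0.03157656,  0.01055357]), 'gripper_force': 0.0, 'opening': 0.09381149037613631} 0.0188
side {'fovy': 56.084863990109085, 'cx': 308.81157192457846, 'cy': 234.41154796176005, 'dist_coeffs': array([-0.08616524,  0.        ,  0.        ,  0.        ,  0.        ]), 'R': array([[-9.75067299e-01, -2.21909106e-01, -3.31675859e-04],
       [-1.65541222e-01,  7.28380902e-01, -6.64873947e-01],
       [ 1.47783170e-01, -6.48241938e-01, -7.46955504e-01]]), 't': array([0.54375923, 0.15962069, 0.83432208])}
358 21 305 198 478
top {'fovy': 53.23954203676487, 'cx': 316.1053053503987, 'cy': 236.05708346349658, 'dist_coeffs': array([-0.12287073,  0.        ,  0.        ,  0.        ,  0.        ]), 'R': array([[ 0.0054685 , -0.99998392,  0.00149907],
       [-0.99850957, -0.00554183, -0.05429486],
       [ 0.05430229, -0.00119992, -0.99852382]]), 't': array([0.03838455, 0.51524939, 1.00243884])}
1176 43 316 55 207
```

View pics/top0.png

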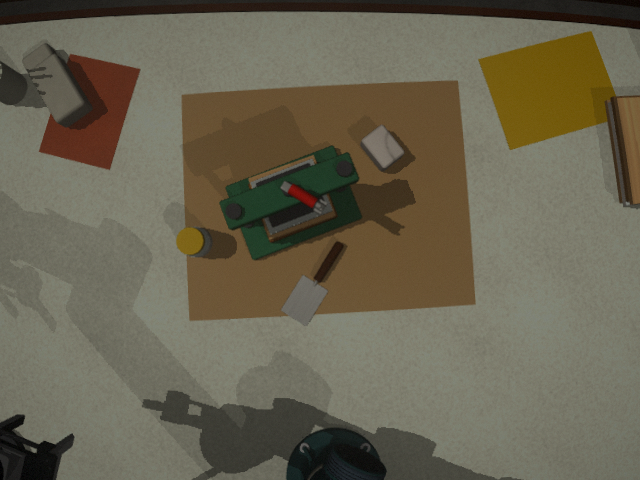

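View pics/side0.png

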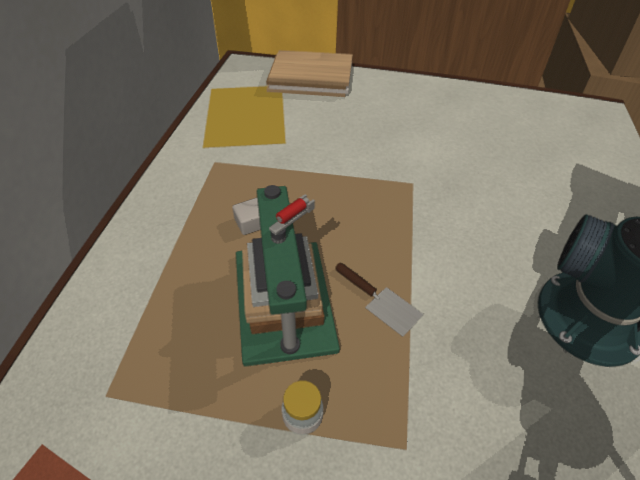

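The top view shows the red handle lying from about (285,186) to (322,207), hinge at the lower right end. The nuts are at (235,211) and (345,168), the jar at (193,241), the marble at (382,148) and the spatula around (315,275). The side view agrees.

Run:
```python
from h import *
im=cv2.imread('pics/top0.png');c=cv2.resize(im[140:260,215:365],None,fx=5,fy=5,interpolation=cv2.INTER_CUBIC);cv2.imwrite('pics/c1.png',c)
d=np.load('pics/top0.npy');p=camera_params('top')
for n,u,v,z in[('nutL',235,211,.193),('nutR',345,168,.193),('jar',190,240,.075),('wt',380,148,.045)]: print(n,world(p,u,v,z=z).round(4),world(p,u,v,d=d[v,u]).round(4))
hsv=cv2.cvtColor(im,cv2.COLOR_BGR2HSV)
m=((hsv[...,0]<8)|(hsv[...,0]>172))&(hsv[...,1]>150)&(hsv[...,2]>70)
m[:, :270]=0
v,u=np.where(m)
P=np.array([world(p,a,b,d=d[b,a]) for a,b in zip(u,v)])
ok=abs(P[:,2]-.232)<.02;Q=P[ok];print(ok.sum(),Q.mean(0),Q[:,2].max())
w,V=np.linalg.eigh(np.cov(Q[:,:2].T));a=V[:,1];s=(Q[:,:2]-Q[:,:2].mean(0))@a;print(a,s.min(),s.max(),u.mean(),v.mean())
```

```text
nutL [0.5487 0.1844 0.193 ] [0.549  0.185  0.1894]
nutR [ 0.626 -0.009  0.193] [ 0.626 -0.009  0.193]
jar [0.5024 0.2948 0.075 ] [0.5024 0.2952 0.0737]
wt [ 0.6986 -0.0914  0.045 ] [ 0.6983 -0.0913  0.0461]
293 [0.57087435 0.06548681 0.23305404] 0.23756965761864227
[0.52784954 0.8493379 ] -0.024656170277876345 0.025486560140453907 301.9931740614334 195.55631399317406
```

View pics/c1.png

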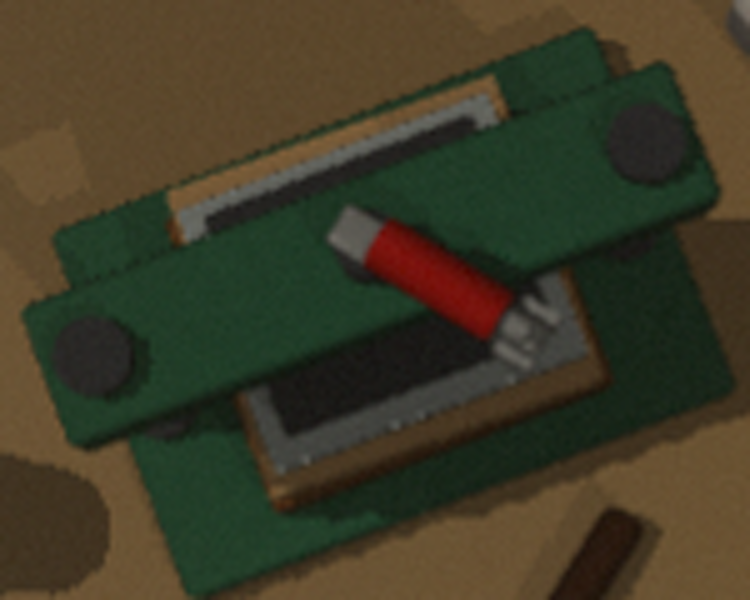

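```bash
cat >> h.py <<'E'
from scipy.spatial.transform import Rotation as Rn
def toolR(s): return Rn.from_quat(np.roll(s['tool_rot'],-1)).as_matrix()
def rel(s,tgt,ang=None,ref=None):
    """share rows to world TCP targets; ang = wanted world angle of tool y"""
    R=toolR(s); o=np.array(s['ee_pos'] if ref is None else ref)
    out=((np.atleast_2d(tgt)-o)@R/.5).round(4)
    y=np.arctan2(R[1,1],R[0,1]); 
    return out, None if ang is None else (y-ang)/1.5, y
E
python3 - <<'E'
from h import *
s=observe()
print(rel(s,[[.154,.528,.33],[.47,.188,.33],[.576,.074,.30]],-.556,[.154,.528,.206]))
E
```

```text
(array([[ 0.0000e+00, -5.0000e-04, -2.4800e-01],
       [-7.9710e-01, -4.7630e-01, -2.4720e-01],
       [-1.0644e+00, -6.3570e-01, -1.8700e-01]]), np.float64(1.228670480384358), np.float64(1.287005720576537))
```

apply_moves(
  slide=[
    [0,0,-0.125],
    [0,0,-0.25],
    [-0.1,-0.06,-0.25],
    [-0.2,-0.12,-0.25],
    [-0.3,-0.18,-0.25],
    [-0.4,-0.24,-0.25],
    [-0.5,-0.3,-0.25],
    [-0.6,-0.36,-0.25],
    [-0.7,-0.42,-0.25],
    [-0.8,-0.476,-0.25],
    [-0.8,-0.476,-0.25],
    [-0.8,-0.476,-0.25],
  ],
  yaw=[0,0.1,0.2,0.3,0.4,0.5,0.6,0.7,0.8,0.9,1,1],
  fingers=0.0,
)

```text
clock: 1.6
ee_pos: [0.4716, 0.1869, 0.3297]
tool_rot: [-0.0, 0.778, 0.628, -0.001]
force: [-0.2, 0.2, 0.7]
opening: 0.0473
gripper_force: 0.0
```

Run:
```python
from h import *
s=observe()
print(s['clock'],s['ee_pos'],s['opening'],s['joint_pos'])
print(rel(s,[[.576,.074,.28]],-.556))
```

```text
1.6 [0.47158725 0.18686996 0.32968481] 0.04725368818380462 [2.65292353e-01 2.07471583e-03 1.21488181e+00 2.62725982e-04
 1.92627997e+00 4.78060153e-01]
(array([[-0.1765,  0.2519,  0.0991]]), np.float64(0.22888201005533923), np.float64(-0.21267698491699122))
```

apply_moves(
  slide=[
    [-0.06,0.09,0.03],
    [-0.12,0.18,0.06],
    [-0.1765,0.252,0.1],
    [-0.1765,0.252,0.1],
    [-0.1765,0.252,0.1],
  ],
  yaw=[0.1,0.2,0.229,0.229,0.229],
)

```text
clock: 2.22
ee_pos: [0.5754, 0.0758, 0.2809]
tool_rot: [-0.0, 0.873, 0.487, 0.0]
force: [0.4, 0.7, -0.1]
opening: 0.0469
gripper_force: 0.0
```

Run:
```python
from h import *
s=observe()
print(s['clock'],s['ee_pos'],toolR(s).round(3))
p=camera_params('wrist');im,d=grab_frame('wrist');cv2.imwrite('pics/w1.png',im);np.save('pics/w1.npy',d)
def proj(X): return cv2.projectPoints(np.array([X],float),cv2.Rodrigues(np.array(p['R']))[0],np.array(p['t']),K(p),np.array(p['dist_coeffs']))[0].ravel()
print(proj([.5524,.0358,.225]),proj([.5867,.091,.225]))
hsv=cv2.cvtColor(im,cv2.COLOR_BGR2HSV)
m=((hsv[...,0]<8)|(hsv[...,0]>172))&(hsv[...,1]>150)&(hsv[...,2]>70)
v,u=np.where(m&(d>0))
P=np.array([world(p,a,b,d=d[b,a]) for a,b in zip(u,v)])
ok=abs(P[:,2]-.232)<.02;Q=P[ok];print(ok.sum(),Q.mean(0),Q[:,2].max())
w,V=np.linalg.eigh(np.cov(Q[:,:2].T));a=V[:,1];t=(Q[:,:2]-Q[:,:2].mean(0))@a;print(a,t.min(),t.max(),u.mean(),v.mean())
```

```text
2.225 [0.57538992 0.07577765 0.28087884] [[ 0.526  0.851 -0.   ]
 [ 0.851 -0.526  0.001]
 [ 0.001 -0.    -1.   ]]
[319.70253412 309.80795259] [320.08442224 227.52774427]
1728 [0.57234153 0.06844142 0.23422837] 0.2379297167013012
[0.5310367  0.84734882] -0.026461117579281632 0.02368565176361411 319.62680531484693 266.1646447140381
```

View pics/w1.png

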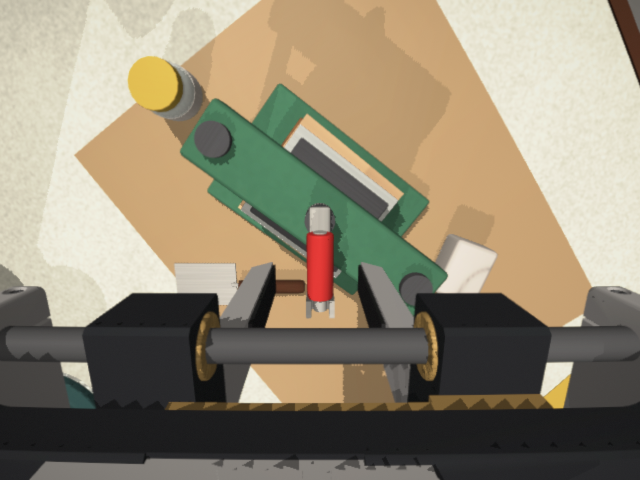

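The wrist view shows the handle centred between the fingers (sleeve x≈319, y 232–300), with the hinge fork at (320,308). The hub is at about (0.587, 0.0915). I'll descend and grip.

apply_moves(
  slide=[
    [0,0,0.05],
    [0,0,0.1],
    [0,0,0.145],
    [0,0,0.145],
    [0,0,0.145],
  ],
  yaw=[0,0,0,0,0],
)

```text
clock: 2.9
ee_pos: [0.5762, 0.0756, 0.2101]
tool_rot: [0.001, 0.874, 0.486, 0.001]
force: [-0.3, -0.1, 0.2]
opening: 0.0468
gripper_force: 0.0
```

apply_moves(
  slide=[
    [0,0,0],
    [0,0,0],
    [0,0,0],
    [0,0,0],
    [0,0,0],
    [0,0,0],
  ],
  yaw=[0,0,0,0,0,0],
  fingers=-1,
)

```text
clock: 3.65
ee_pos: [0.5769, 0.0742, 0.2085]
tool_rot: [0.001, 0.874, 0.485, 0.001]
force: [5.4, -1.6, 0.8]
opening: 0.0189
gripper_force: 30.0
```

apply_moves(
  slide=[
    [-0.001,0,-0.014],
    [-0.004,0,-0.0275],
    [-0.01,0,-0.041],
    [-0.017,0,-0.053],
    [-0.0265,0,-0.064],
    [-0.037,0,-0.0725],
    [-0.049,0,-0.08],
    [-0.0625,0,-0.0855],
    [-0.0755,0,-0.089],
    [-0.09,0,-0.09],
    [-0.094,0,-0.09],
    [-0.094,0,-0.09],
  ],
  yaw=[0,0,0,0,0,0,0,0,0,0,0,0],
)

```text
clock: 5.15
ee_pos: [0.553, 0.0355, 0.2535]
tool_rot: [0.001, 0.874, 0.486, 0.003]
force: [6.6, 0.6, 0.8]
opening: 0.0152
gripper_force: 28.5
```

Run:
```python
from h import *
s=observe()
print(s['clock'],s['ee_pos'],s['force'],s['ft_torque'],s['joint_pos'])
im,d=grab_frame('side');cv2.imwrite('pics/s1.png',cv2.resize(im[130:350,200:380],None,fx=3,fy=2.7))
```

```text
5.15 [0.55303856 0.03545332 0.25350277] [6.64268201 0.6118673  0.84698762] [ 0.07599771 -1.31655798 -0.10363395] [-0.03958219  0.088072    1.27552591  0.00206777  1.77262271  0.51697506]
```

View pics/s1.png

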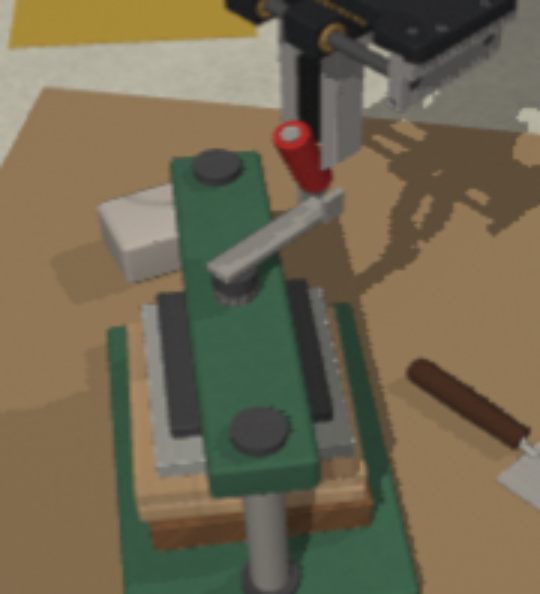

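The handle was dragged nearly up but leans toward the hub by about 0.3 rad. The pads hold only its edge (opening 15 mm). I'll open, recentre on the handle and regrip.

apply_moves(
  slide=[
    [0,0,0],
    [0,0,0],
    [0.015,0,0],
    [0.03,0,0],
    [0.03,0,0],
  ],
  yaw=[0,0,0,0,0],
  fingers=-0.2,
)

```text
clock: 5.82
ee_pos: [0.559, 0.0482, 0.2526]
tool_rot: [-0.0, 0.874, 0.486, -0.0]
force: [-0.3, -0.3, 1.1]
opening: 0.0375
gripper_force: 0.0
```

apply_moves(
  slide=[
    [0,0,0],
    [0,0,0],
    [0,0,0],
    [0,0,0],
  ],
  yaw=[0,0,0,0],
  fingers=-1,
)

```text
clock: 6.32
ee_pos: [0.5601, 0.0466, 0.2531]
tool_rot: [0.001, 0.874, 0.485, 0.001]
force: [5.0, -1.5, -1.5]
opening: 0.0196
gripper_force: 30.0
```

apply_moves(
  slide=[
    [-0.008,0,-0.002],
    [-0.016,0,-0.003],
    [-0.024,0,-0.003],
    [-0.03,0,-0.003],
    [-0.034,0,-0.003],
    [-0.034,0,-0.003],
  ],
  yaw=[0,0,0,0,0,0],
)

```text
clock: 7.08
ee_pos: [0.5531, 0.0352, 0.2554]
tool_rot: [-0.0, 0.874, 0.487, 0.005]
force: [9.5, 3.8, -1.6]
opening: 0.0192
gripper_force: 30.0
```

Run:
```python
from h import *
s=observe()
print(s['clock'],s['ee_pos'],s['force'],s['opening'])
im,d=grab_frame('side');cv2.imwrite('pics/s2.png',cv2.resize(im[130:350,200:380],None,fx=3,fy=2.7))
```

```text
7.075 [0.55307065 0.03524049 0.25537209] [ 9.46742371  3.80684517 -1.62723284] 0.019191825185712778
```

View pics/s2.png

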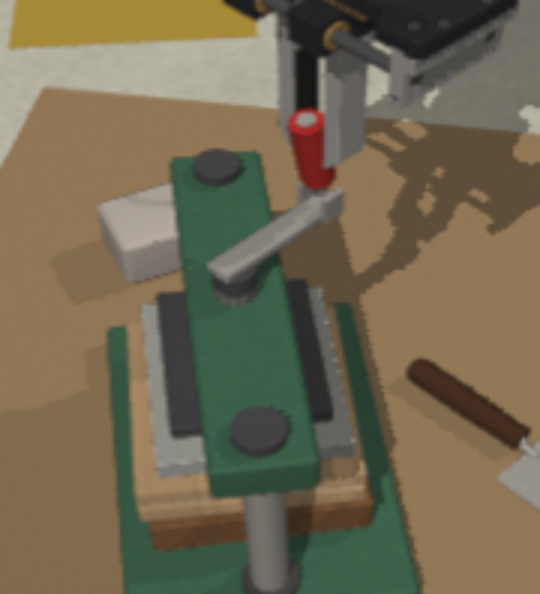

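```bash
cat >> h.py <<'E'
CH=[(-.8,-.476,-.25,1),(-.1765,.252,.1,.229),(0,0,.145,0),(-.094,0,-.09,0),(.03,0,0,0),(-.034,0,-.003,0)]
def cmd(extra=[]):
    x=np.array([.154,.528,.206]);y=1.287
    for a,b,c,w in CH+list(extra):
        X=np.array([np.cos(y+np.pi/2),np.sin(y+np.pi/2),0]);Y=np.array([np.cos(y),np.sin(y),0])
        x=x+.5*(a*X+b*Y)-np.array([0,0,.5*c]); y-=1.5*w
    return x,y
def rows(x,y,W):
    X=np.array([np.cos(y+np.pi/2),np.sin(y+np.pi/2),0]);Y=np.array([np.cos(y),np.sin(y),0]);Z=np.array([0,0,-1])
    return [[round(float((np.array(w)-x)@e/.5),3) for e in(X,Y,Z)] for w in W]
HUB=np.array([.587,.0915]);
def circ(x,y,phis,r=.0665,z=None): return rows(x,y,[[*(HUB+r*np.array([np.cos(f),np.sin(f)])),x[2] if z is None else z] for f in phis])
E
python3 - <<'E'
from h import *
x,y=cmd();print(x,y)
d=x[:2]-HUB;f0=np.arctan2(d[1],d[0]);print(np.hypot(*d),f0)
print(circ(x,y,f0-.15*np.arange(1,13)))
E
```

```text
[0.54997369 0.03302178 0.255     ] -0.5565000000000001
0.06921452221255044 -2.135244899801677
[[0.007, -0.02, 0.0], [0.012, -0.039, 0.0], [0.019, -0.058, 0.0], [0.029, -0.075, 0.0], [0.042, -0.09, 0.0], [0.057, -0.104, 0.0], [0.073, -0.115, 0.0], [0.091, -0.123, 0.0], [0.11, -0.129, 0.0], [0.13, -0.132, 0.0], [0.15, -0.131, 0.0], [0.17, -0.128, 0.0]]
```

apply_moves(
  slide=[
    [0.007,-0.02,0],
    [0.012,-0.039,0],
    [0.019,-0.058,0],
    [0.029,-0.075,0],
    [0.042,-0.09,0],
    [0.057,-0.104,0],
    [0.073,-0.115,0],
    [0.091,-0.123,0],
    [0.11,-0.129,0],
    [0.13,-0.132,0],
    [0.15,-0.131,0],
    [0.15,-0.131,0],
  ],
  yaw=[0,0,0,0,0,0,0,0,0,0,0,0],
)

```text
clock: 8.62
ee_pos: [0.5354, 0.1282, 0.2556]
tool_rot: [0.003, 0.875, 0.484, 0.0]
force: [3.9, -8.1, 1.1]
opening: 0.018
gripper_force: 29.8
```

```bash
cat >> h.py <<'E'
CH.append((.15,-.131,0,0))
def st(n=3):
    F=[]
    for i in range(n):
        s=observe();F.append(s['force']);
        if i<n-1: grab_frame('wrist')
    F=np.array(F);x,y=cmd();d=s['ee_pos'][:2]-HUB;r=np.hypot(*d);f=np.arctan2(d[1],d[0]);u=d/r;t=np.array([u[1],-u[0]])
    dc=x[:2]-HUB;
    print('clk',round(s['clock'],2),'meas r,phi',r.round(4),f.round(3),'cmd r,phi',np.hypot(*dc).round(4),np.arctan2(dc[1],dc[0]).round(3),'open',round(s['opening'],4),'z',s['ee_pos'][2].round(4))
    print('resist tang',(-F[:,:2]@t).round(2),'radial out',(F[:,:2]@u).round(2),'fz',F[:,2].round(1))
    return x,y,np.arctan2(dc[1],dc[0])
E
python3 - <<'E'
from h import *
x,y,f=st()
print(circ(x,y,f-.15*np.arange(1,13)))
im,d=grab_frame('side');cv2.imwrite('pics/s3.png',cv2.resize(im[130:350,200:380],None,fx=3,fy=2.7))
E
```

```text
clk 8.72 meas r,phi 0.0633 2.524 cmd r,phi 0.0663 2.498 open 0.018 z 0.2557
resist tang [4.31 4.63 3.52] radial out [-7.91 -7.87 -7.74] fz [1.1 1.5 1.5]
[[0.02, 0.003, 0.0], [0.039, 0.009, 0.0], [0.057, 0.018, 0.0], [0.073, 0.029, 0.0], [0.087, 0.043, 0.0], [0.099, 0.059, 0.0], [0.109, 0.076, 0.0], [0.116, 0.095, 0.0], [0.12, 0.114, 0.0], [0.121, 0.134, 0.0], [0.12, 0.154, 0.0], [0.115, 0.174, 0.0]]
```

View pics/s3.png

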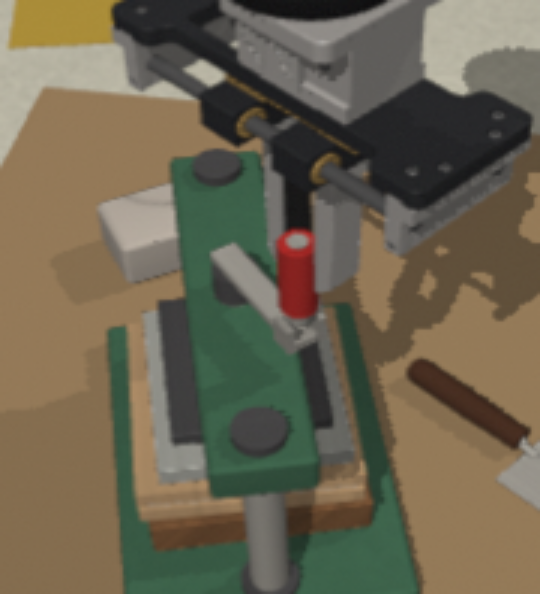

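Run:
```python
from h import *
p=camera_params('side')
for u,v,z in[(297,240,.285),(298,318,.232)]:
    w=world(p,200+u/3,130+v/2.7,z=z);d=w[:2]-HUB;print(w,np.hypot(*d),np.arctan2(d[1],d[0]))
```

```text
[0.54059468 0.13482701 0.285     ] 0.06348766573688684 2.390486593309233
[0.539351   0.14163936 0.232     ] 0.06916923172811822 2.3307330611388033
```

The side view shows the crank turned with the handle upright, but the handle sits about 8 mm off the pad centre along tool x. I'll regrip with the pads facing the direction of travel, then turn the tool along with the crank.

apply_moves(
  slide=[
    [0,0,0],
    [0,0,0],
    [0.012,0.004,0],
    [0.012,0.004,0],
    [0.012,0.004,0],
    [0.012,0.004,0],
    [0.012,0.004,0],
    [0.012,0.004,0],
    [0.012,0.004,0],
    [0.012,0.004,0],
    [0.012,0.004,0],
    [0.012,0.004,0],
  ],
  yaw=[0,0,0,-0.12,-0.24,-0.36,-0.48,-0.6,-0.72,-0.84,-0.924,-0.924],
  fingers=-0.2,
)

```text
clock: 10.28
ee_pos: [0.5387, 0.1359, 0.2542]
tool_rot: [-0.001, 0.363, 0.932, 0.0]
force: [-0.2, -0.2, -0.4]
opening: 0.0377
gripper_force: 0.0
```

apply_moves(
  slide=[
    [0,0,0],
    [0,0,0],
    [0,0,0],
    [0,0,0],
  ],
  yaw=[0,0,0,0],
  fingers=-1,
)

```text
clock: 10.78
ee_pos: [0.5399, 0.1367, 0.2545]
tool_rot: [0.001, 0.362, 0.932, 0.002]
force: [3.6, 5.0, -1.0]
opening: 0.0196
gripper_force: 30.0
```

```bash
cat >> h.py <<'E'
CH.append((.012,.004,0,-.924))
E
python3 - <<'E'
from h import *
x,y,f=st()
print(y,observe()['joint_pos'][5]);print(circ(x,y,f-.15*np.arange(1,13)))
p=camera_params('wrist');im,d=grab_frame('wrist')
E
```

```text
clk 10.88 meas r,phi 0.0653 2.377 cmd r,phi 0.0651 2.403 open 0.0194 z 0.2545
resist tang [-6.07 -6.27 -6.03] radial out [ 0.84 -0.47  0.57] fz [-1.  -1.6 -2. ]
0.8295 -0.6848800349587331
[[0.001, 0.02, 0.0], [-0.003, 0.039, 0.0], [-0.01, 0.058, 0.0], [-0.02, 0.075, 0.0], [-0.033, 0.091, 0.0], [-0.047, 0.104, 0.0], [-0.064, 0.116, 0.0], [-0.082, 0.124, 0.0], [-0.101, 0.13, 0.0], [-0.12, 0.133, 0.0], [-0.14, 0.133, 0.0], [-0.16, 0.13, 0.0]]
```

apply_moves(
  slide=[
    [0.001,0.02,0],
    [-0.003,0.039,0],
    [-0.01,0.058,0],
    [-0.02,0.075,0],
    [-0.033,0.091,0],
  ],
  yaw=[0.1,0.2,0.3,0.4,0.5],
)

```text
clock: 11.55
ee_pos: [0.5789, 0.1565, 0.2544]
tool_rot: [-0.002, 0.681, 0.733, -0.004]
force: [-7.0, -3.7, 2.0]
opening: 0.0197
gripper_force: 30.0
```

```bash
cat >> h.py <<'E'
CH.append((-.033,.091,0,.5))
E
python3 - <<'E'
from h import *
x,y,f=st(8)
print(y,observe()['joint_pos'][5]);print(circ(x,y,f-.15*np.arange(1,13)))
E
```

```text
clk 11.9 meas r,phi 0.0655 1.67 cmd r,phi 0.0665 1.65 open 0.0193 z 0.2544
resist tang [7.38 5.05 4.58 4.19 5.01 4.16 5.36 4.16] radial out [-3.03 -1.91 -2.52 -1.77 -3.07 -2.43 -2.5  -2.79] fz [2.  0.9 2.1 1.4 1.9 2.5 1.7 2.4]
0.07950000000000002 0.08992249078496252
[[-0.001, 0.02, 0.0], [-0.006, 0.039, 0.0], [-0.013, 0.058, 0.0], [-0.023, 0.075, 0.0], [-0.036, 0.091, 0.0], [-0.05, 0.104, 0.0], [-0.067, 0.115, 0.0], [-0.085, 0.124, 0.0], [-0.104, 0.13, 0.0], [-0.124, 0.133, 0.0], [-0.143, 0.133, 0.0], [-0.163, 0.129, 0.0]]
```

apply_moves(
  slide=[
    [-0.001,0.02,0],
    [-0.006,0.039,0],
    [-0.013,0.058,0],
    [-0.023,0.075,0],
  ],
  yaw=[0.1,0.2,0.3,0.4],
)

```text
clock: 12.4
ee_pos: [0.6164, 0.1504, 0.2544]
tool_rot: [-0.003, 0.866, 0.501, -0.003]
force: [-10.7, 1.6, 3.2]
opening: 0.0194
gripper_force: 30.0
```

```bash
cat >> h.py <<'E'
CH.append((-.023,.075,0,.4))
E
python3 - <<'E'
from h import *
x,y,f=st(7)
print(y,observe()['joint_pos'][5]);print(circ(x,y,f-.15*np.arange(1,13)))
E
```

```text
clk 12.7 meas r,phi 0.0658 1.085 cmd r,phi 0.0665 1.051 open 0.0193 z 0.2544
resist tang [10.23  9.93  6.43  7.09  5.3   5.29  6.  ] radial out [-3.53 -3.73 -2.78 -3.83 -3.26 -2.53 -3.09] fz [3.2 2.1 2.7 2.1 0.8 2.1 2.5]
-0.5205000000000001 0.6665593596117335
[[-0.002, 0.02, 0.0], [-0.006, 0.039, 0.0], [-0.013, 0.058, 0.0], [-0.023, 0.075, 0.0], [-0.036, 0.091, 0.0], [-0.05, 0.104, 0.0], [-0.067, 0.115, 0.0], [-0.085, 0.124, 0.0], [-0.104, 0.13, 0.0], [-0.124, 0.133, 0.0], [-0.143, 0.133, 0.0], [-0.163, 0.13, 0.0]]
```

apply_moves(
  slide=[
    [-0.002,0.02,0],
    [-0.006,0.039,0],
    [-0.013,0.058,0],
    [-0.023,0.075,0],
  ],
  yaw=[0.1,0.2,0.3,0.4],
)

```text
clock: 13.2
ee_pos: [0.6439, 0.1252, 0.2545]
tool_rot: [-0.005, 0.975, 0.224, -0.002]
force: [-7.5, 8.0, 1.8]
opening: 0.0196
gripper_force: 30.0
```

```bash
cat >> h.py <<'E'
CH.append((-.023,.075,0,.4))
E
python3 - <<'E'
from h import *
x,y,f=st(8)
print(y,observe()['joint_pos'][5]);print(circ(x,y,f-.15*np.arange(1,13)))
E
```

```text
clk 13.55 meas r,phi 0.0662 0.511 cmd r,phi 0.0666 0.453 open 0.0196 z 0.2544
resist tang [10.69 10.65  7.56  8.04  7.37  7.61  7.24  7.24] radial out [-2.61 -3.37 -2.03 -2.34 -2.12 -2.92 -2.79 -2.23] fz [1.8 1.9 1.5 0.6 0.5 1.9 1.8 1.2]
-1.1205000000000003 1.217432111792219
[[-0.002, 0.02, 0.0], [-0.006, 0.039, 0.0], [-0.013, 0.058, 0.0], [-0.023, 0.075, 0.0], [-0.036, 0.091, 0.0], [-0.05, 0.104, 0.0], [-0.067, 0.116, 0.0], [-0.085, 0.124, 0.0], [-0.104, 0.13, 0.0], [-0.123, 0.133, 0.0], [-0.143, 0.133, 0.0], [-0.163, 0.13, 0.0]]
```

Run:
```python
from h import *
p=camera_params('side');d0=np.load('pics/side0.npy');im0=cv2.imread('pics/side0.png')
im,d=grab_frame('side');d=np.median([d]+[grab_frame('side')[1] for _ in range(3)],0)
cv2.imwrite('pics/s4.png',np.hstack([cv2.resize(i[230:340,230:340],None,fx=3.6,fy=4) for i in(im0,im)]))
np.save('pics/s4.npy',d)
y,x=np.mgrid[230:340,230:340]
def Z(d):
    q=cv2.undistortPoints(np.stack([x,y],-1).reshape(-1,1,2).astype(float),K(p),np.array(p['dist_coeffs'])).reshape(-1,2)
    r=np.c_[q,np.ones(len(q))]*d[y,x].reshape(-1,1);return (r-np.array(p['t']))@np.array(p['R'])
for D in(d0,d):
    P=Z(D);h,e=np.histogram(P[:,2],bins=np.arange(.03,.2,.002));print([(round(b,3),int(n)) for n,b in zip(h,e) if n>40])
```

```text
[(np.float64(0.03), 41), (np.float64(0.038), 41), (np.float64(0.048), 63), (np.float64(0.05), 126), (np.float64(0.052), 77), (np.float64(0.054), 50), (np.float64(0.058), 41), (np.float64(0.06), 55), (np.float64(0.062), 104), (np.float64(0.064), 43), (np.float64(0.078), 113), (np.float64(0.08), 461), (np.float64(0.082), 218), (np.float64(0.104), 54), (np.float64(0.106), 373), (np.float64(0.108), 351), (np.float64(0.126), 47), (np.float64(0.128), 426), (np.float64(0.13), 426), (np.float64(0.18), 64), (np.float64(0.182), 420), (np.float64(0.184), 1454), (np.float64(0.186), 317), (np.float64(0.19), 62), (np.float64(0.192), 192), (np.float64(0.194), 51)]
[(np.float64(0.048), 52), (np.float64(0.05), 161), (np.float64(0.052), 58), (np.float64(0.054), 41), (np.float64(0.058), 45), (np.float64(0.06), 55), (np.float64(0.062), 117), (np.float64(0.08), 607), (np.float64(0.082), 142), (np.float64(0.094), 204), (np.float64(0.096), 549), (np.float64(0.114), 649), (np.float64(0.116), 181), (np.float64(0.18), 72), (np.float64(0.182), 209), (np.float64(0.184), 1853), (np.float64(0.186), 86), (np.float64(0.192), 245)]
```

View pics/s4.png

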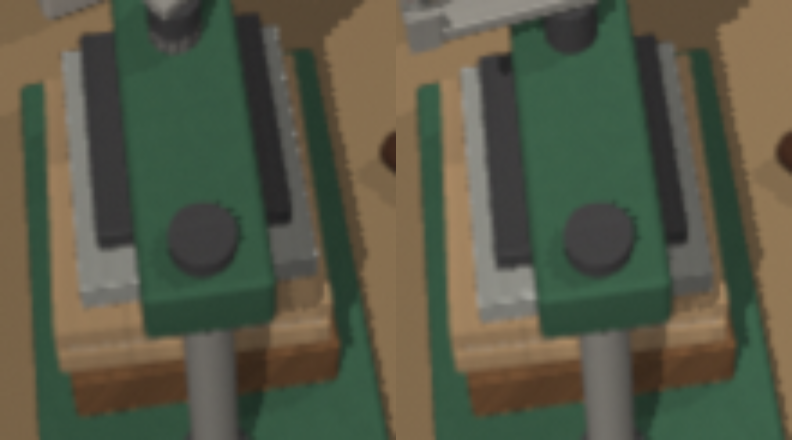

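The left and right crops (before and now) show that the head and plate have come down and the plate now rests on the pack. Depth puts the pack top at about 0.081 and the plate top at about 0.096. I'll refine the head-to-plate compression from depth.

Run:
```python
from h import *
p=camera_params('side');d0=np.load('pics/side0.npy');d=np.load('pics/s4.npy')
y,x=np.mgrid[230:340,230:340]
def Z(d):
    q=cv2.undistortPoints(np.stack([x,y],-1).reshape(-1,1,2).astype(float),K(p),np.array(p['dist_coeffs'])).reshape(-1,2)
    r=np.c_[q,np.ones(len(q))]*d[y,x].reshape(-1,1);return ((r-np.array(p['t']))@np.array(p['R']))[:,2]
for D,B in((d0,[(.078,.084),(.104,.111),(.126,.133)]),(d,[(.078,.084),(.092,.099),(.112,.118)])):
    z=Z(D);print([np.median(z[(z>a)&(z<b)]).round(5) for a,b in B])
x,yy,f=st(3);print(circ(x,yy,f-.16*np.arange(1,8),r=.0665))
```

```text
[np.float64(0.0813), np.float64(0.10794), np.float64(0.12997)]
[np.float64(0.08137), np.float64(0.09634), np.float64(0.11552)]
clk 13.85 meas r,phi 0.0662 0.511 cmd r,phi 0.0666 0.453 open 0.0193 z 0.2545
resist tang [7.84 7.41 7.11] radial out [-1.77 -1.54 -1.55] fz [2.3 0.6 1. ]
[[-0.002, 0.021, 0.0], [-0.007, 0.042, 0.0], [-0.015, 0.061, 0.0], [-0.026, 0.08, 0.0], [-0.04, 0.096, 0.0], [-0.057, 0.109, 0.0], [-0.075, 0.12, 0.0]]
```

apply_moves(
  slide=[
    [-0.002,0.021,0],
    [-0.007,0.042,0],
    [-0.015,0.061,0],
    [-0.026,0.08,0],
    [-0.031,0.086,0],
    [-0.031,0.086,0],
    [-0.031,0.086,0],
    [-0.031,0.086,0],
  ],
  yaw=[0.107,0.213,0.32,0.427,0.467,0.467,0.467,0.467],
)

```text
clock: 14.85
ee_pos: [0.6526, 0.0811, 0.2545]
tool_rot: [-0.005, 0.993, -0.121, 0.001]
force: [1.2, 11.1, -0.3]
opening: 0.0193
gripper_force: 30.0
```

```bash
cat >> h.py <<'E'
CH.append((-.031,.086,0,.467))
def meas(n=4):
    p=camera_params('side');d=np.median([grab_frame('side')[1] for _ in range(n)],0)
    y,x=np.mgrid[230:340,230:340]
    q=cv2.undistortPoints(np.stack([x,y],-1).reshape(-1,1,2).astype(float),K(p),np.array(p['dist_coeffs'])).reshape(-1,2)
    z=(((np.c_[q,np.ones(len(q))]*d[y,x].reshape(-1,1))-np.array(p['t']))@np.array(p['R']))[:,2]
    m=[np.median(z[(z>a)&(z<b)]) for a,b in[(.078,.084),(.092,.099),(.105,.118)]]
    print('pack,plate,head',np.round(m,5),'compr',.02203-(m[2]-m[1]))
E
python3 - <<'E'
from h import *
x,y,f=st(3);meas();print(x,y,f,observe()['joint_pos'])
E
```

```text
clk 14.95 meas r,phi 0.0665 -0.157 cmd r,phi 0.0666 -0.247 open 0.0197 z 0.2545
resist tang [11.19 12.31 11.3 ] radial out [-0.55  0.36  0.63] fz [-0.3 -0.2  0.2]
pack,plate,head [0.08135 0.09638 0.1128 ] compr 0.005605456847332345
[0.65160451 0.07518872 0.255     ] -1.8210000000000002 -0.24731039703658383 [0.03226125 0.3275494  0.99073337 0.01011618 1.81947703 1.84816118]
```

Run:
```python
from h import *
x,y=cmd();ph=-.145;u=np.array([np.cos(ph),np.sin(ph),0]);t=np.array([u[1],-u[0],0])
P=np.array([*HUB,.255])+.066*u+.003*t
print(rows(x,y,[P-u*.047*np.sin(a)-np.array([0,0,.048*(1-np.cos(a))]) for a in np.linspace(0,np.pi/2,12)]))
```

```text
[[-0.001, -0.008, -0.0], [-0.015, -0.006, 0.001], [-0.028, -0.005, 0.004], [-0.04, -0.003, 0.009], [-0.052, -0.002, 0.015], [-0.063, -0.001, 0.023], [-0.072, -0.0, 0.033], [-0.08, 0.001, 0.044], [-0.086, 0.001, 0.056], [-0.091, 0.002, 0.069], [-0.094, 0.002, 0.082], [-0.095, 0.002, 0.096]]
```

apply_moves(
  slide=[
    [-0.001,-0.008,0],
    [-0.015,-0.006,0.001],
    [-0.028,-0.005,0.004],
    [-0.04,-0.003,0.009],
    [-0.052,-0.002,0.015],
    [-0.063,-0.001,0.023],
    [-0.072,0,0.033],
    [-0.08,0.001,0.044],
    [-0.086,0.001,0.056],
    [-0.091,0.002,0.069],
    [-0.091,0.002,0.069],
  ],
  yaw=[-0.06,-0.06,-0.06,-0.06,-0.06,-0.06,-0.06,-0.06,-0.06,-0.06,-0.06],
)

```text
clock: 16.52
ee_pos: [0.6057, 0.0883, 0.2236]
tool_rot: [-0.003, 0.997, -0.079, 0.001]
force: [-8.7, 4.9, 9.4]
opening: 0.019
gripper_force: 30.0
```

```bash
cat >> h.py <<'E'
CH.append((-.091,.002,.069,-.06))
E
python3 - <<'E'
from h import *
s=observe();print(s['ee_pos'],s['force'],s['ft_torque'],s['opening'],cmd());meas()
im,d=grab_frame('side');cv2.imwrite('pics/s5.png',cv2.resize(im[130:350,200:380],None,fx=3,fy=2.7))
E
```

```text
[0.60571582 0.0882625  0.22363717] [-8.68109569  4.91024377  9.40743765] [9.49861432e-01 1.26872484e+00 4.15507238e-04] 0.018997562135252163 (array([0.60727369, 0.08548572, 0.2205    ]), -1.731)
pack,plate,head [0.08135 0.09635 0.11287] compr 0.0055161026037832475
```

View pics/s5.png

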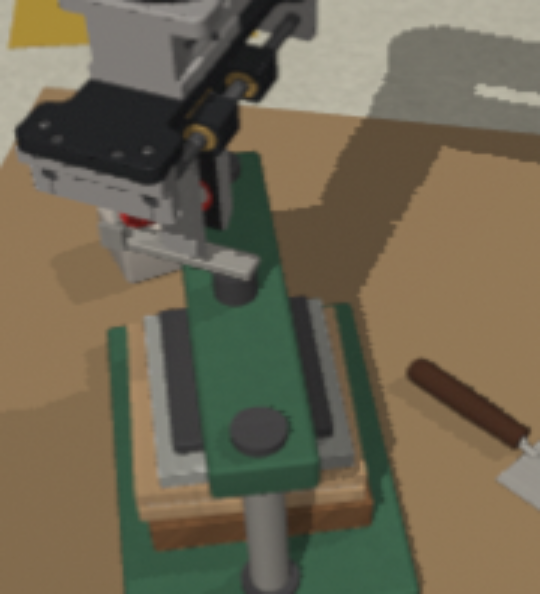

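The side view shows the handle tilting in between the fingers, with crank and compression unchanged. I'll finish the arc, then release and lift.

apply_moves(
  slide=[
    [-0.002,0,0.008],
    [-0.003,0,0.016],
    [-0.004,0,0.024],
    [-0.004,0,0.028],
    [-0.004,0,0.028],
  ],
  yaw=[0,0,0,0,0],
)

```text
clock: 17.4
ee_pos: [0.6034, 0.0886, 0.2084]
tool_rot: [-0.002, 0.997, -0.078, -0.001]
force: [-7.4, 5.7, 8.2]
opening: 0.0193
gripper_force: 30.0
```

apply_moves(
  slide=[
    [0,0,0],
    [0,0,0],
    [0,0,0],
    [0,0,-0.07],
    [0,0,-0.14],
    [0,0,-0.16],
    [0,0,-0.16],
  ],
  yaw=[0,0,0,0,0,0,0],
  fingers=0,
)

```text
clock: 18.27
ee_pos: [0.6056, 0.0857, 0.2859]
tool_rot: [-0.0, 0.997, -0.08, 0.0]
force: [0.3, -0.4, -0.2]
opening: 0.047
gripper_force: 0.0
```

```bash
cat >> h.py <<'E'
CH+=[(-.004,0,.028,0),(0,0,-.16,0)]
E
python3 - <<'E'
from h import *
s=observe();print(s['clock'],s['ee_pos'],s['force'],cmd());meas()
p=camera_params('wrist');im,d=grab_frame('wrist');cv2.imwrite('pics/w2.png',im)
hsv=cv2.cvtColor(im,cv2.COLOR_BGR2HSV)
m=((hsv[...,0]<8)|(hsv[...,0]>172))&(hsv[...,1]>150)&(hsv[...,2]>70)
v,u=np.where(m&(d>0))
P=np.array([world(p,a,b,d=d[b,a]) for a,b in zip(u,v)])
Q=P[np.hypot(P[:,0]-.587,P[:,1]-.0915)<.09];Q=Q[Q[:,2]>.2]
c=Q.mean(0);w,V=np.linalg.eigh(np.cov((Q-c).T));t=(Q[:,:2]-HUB)@np.array([np.cos(-.145),np.sin(-.145)])
print(len(Q),c,V[:,2],Q[:,2].max())
for a in np.arange(0,.07,.01):
    k=(t>a)&(t<a+.01)
    if k.sum()>10: print(a.round(2),k.sum(),np.percentile(Q[k,2],95).round(4))
E
```

```text
18.275 [0.6055777  0.08565357 0.28593402] [ 0.2854099  -0.4276201  -0.16117169] (array([0.6052993 , 0.08580476, 0.2865    ]), -1.731)
pack,plate,head [0.08134 0.09637 0.11279] compr 0.0056106465284207
1968 [0.62122263 0.08762992 0.2462185 ] [-0.92935993  0.12581415  0.34707481] 0.2568776065961624
0.01 371 0.2558
0.02 426 0.2529
0.03 425 0.2494
0.04 434 0.2455
0.05 312 0.2422
```

Contact is held, but the handle is still about 0.35 rad up (rebound and lag in the pads). I'll shut the fingers and press it down gently near its tip.

apply_moves(
  slide=[
    [0,-0.008,0],
    [0,-0.008,0],
    [0,-0.008,0],
    [0,-0.008,0.03],
    [0,-0.008,0.055],
    [0,-0.008,0.07],
    [0,-0.008,0.08],
    [0,-0.008,0.09],
    [0,-0.008,0.1],
    [0,-0.008,0.106],
    [0,-0.008,0.109],
    [0,-0.008,0.109],
  ],
  yaw=[0,0,0,0,0,0,0,0,0,0,0,0],
  fingers=-1,
)

```text
clock: 20.02
ee_pos: [0.606, 0.0899, 0.2347]
tool_rot: [-0.0, 0.997, -0.08, 0.002]
force: [-3.6, 0.1, 8.5]
opening: 0.0005
gripper_force: 4.7
```

apply_moves(
  slide=[
    [0,0,0.003],
    [0,0,0.003],
    [0,0,-0.05],
    [0,0,-0.1],
    [0,0,-0.15],
    [0,0,-0.15],
  ],
  yaw=[0,0,0,0,0,0],
)

```text
clock: 20.78
ee_pos: [0.6071, 0.0898, 0.3088]
tool_rot: [-0.0, 0.997, -0.08, 0.003]
force: [0.8, 0.1, 0.5]
opening: 0.0007
gripper_force: 0.0
```

Run:
```python
from h import *
s=observe();print(s['clock'],s['ee_pos'],s['force']);meas()
p=camera_params('wrist');im,d=grab_frame('wrist');cv2.imwrite('pics/w3.png',im)
hsv=cv2.cvtColor(im,cv2.COLOR_BGR2HSV)
m=((hsv[...,0]<8)|(hsv[...,0]>172))&(hsv[...,1]>150)&(hsv[...,2]>70)
v,u=np.where(m&(d>0))
P=np.array([world(p,a,b,d=d[b,a]) for a,b in zip(u,v)])
Q=P[np.hypot(P[:,0]-.587,P[:,1]-.0915)<.09];Q=Q[Q[:,2]>.2]
t=(Q[:,:2]-HUB)@np.array([np.cos(-.145),np.sin(-.145)])
for a in np.arange(0,.07,.01):
    k=(t>a)&(t<a+.01)
    if k.sum()>10: print(a.round(2),k.sum(),np.percentile(Q[k,2],95).round(4))
```

```text
20.775 [0.60706358 0.08981132 0.30880622] [0.79159603 0.0884227  0.4921661 ]
pack,plate,head [0.08137 0.09641 0.11279] compr 0.005649364715962314
0.0 119 0.2366
0.01 293 0.2369
0.02 302 0.2368
0.03 303 0.2369
0.04 315 0.2368
0.05 166 0.2368
```

View pics/w3.png

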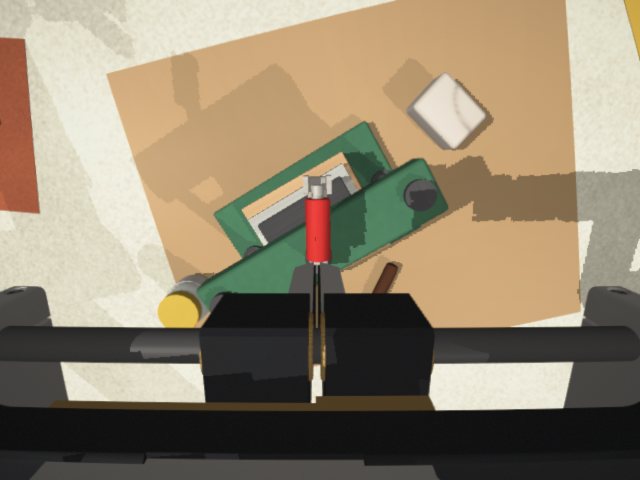

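The wrist view shows the handle flat along the arm, with the sleeve at (318,197–262) and level to within 0.3 mm. The tool is clear and compression is about 5.6 mm, or roughly 100 N. I'll hand it in.

```bash
python3 -c "
from rig import *
print(hand_in())"
```

```text
the job is handed in; nothing more can be done
None
```

I handed the job in at about 21 s of the 72 s allowed: the pack is nipped at about 100 N (estimated from how far the plate springs are compressed), the handle is folded flat and released, and I saw no sign that the jar, block or spatula moved, though I did not measure them; no verdict came back.

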